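# Set a half sole to its skiving line at the slab edge

## Robot

A 6-joint arm with a two-finger parallel gripper is mounted at the origin on the work surface. World frame = base frame: x ahead of the robot, y to its left, z up, the work surface at z = 0. Lengths are in m, angles in rad, forces in N, time in s.
With the tool pointing down it reaches from about 0.35 to 0.775 m from the base axis. Payload 5.5 kg.
Tool frame: the origin (TCP) lies midway between the tips of the shut fingers; the grasp point (between the pads) lies robot.pinch_z behind it (robot.pinch_z is the distance from the TCP to the grasp point, in m); z points along the fingers, y is the line along which they close (so a half turn about z gives the same grasp; the last joint's range is limited). The gripper opens to 85 mm and grips with 20 to 120 N. Pads are 22 mm wide; open, the fingers measure 114 mm over their backs; the gripper's body (76 mm by 85 mm) begins 54 mm behind the grasp point. The pads swing forward as they close: fully open they stand 13 mm farther back than shut.
Start: joints at [1.067, 0.313, 0.046, 1.304, 0, 1.431], TCP at [0.205, 0.537, 0.231] pointing down, gripper open.
Joint ranges: [-2.76, 2.76], [-0.86, 1.69], [-1.03, 1.26], [-2.2, 2.34], [-1.47, 1.5], [-3.14, 3.14]. Speed limits (rad/s): [2.57, 2.57, 3.14, 3.14, 3.14, 3.14].

## Interface

Orientations are given as a unit quaternion [x, y, z, w].
In Python, from cell import robot, read_camera, job gives the robot as it stands.
- The arm moves only by the tool carry_out, never from a script. Its argument "commands" is a list of rows, each a list of 5 numbers: the gripper command: -1 is shut, 1 is fully open, values between are in proportion, then the shift along the tool's x, y, z in cm, then the turn about the tool's z in degrees. A call has 1 to 8 rows; each row shifts and turns the commanded pose from where the row before left it, along the tool's axes as they then stand; what a row does not reach is not made up. A row lasts 1/10 s, in which the tool goes at most 50 mm and 8.59 degrees, less where a joint would pass 70% of its speed; a pose out of reach is approached as far as the arm can. A call is refused whole if a number of a shift passes 5 or a number of a turn 8.59, either way. A call with a gripper value outside its range is refused whole. The fingers move at their own pace and stop on an object; "grip_force" is the grip in N (left out, the last holds). Time passes only in rows, so rows that do not move let the fingers close. It gives the time, the measured TCP pose, the force, the opening and the grip force at its end, in the units of the state.
- robot.get_obs(): the state, without advancing time (a new reading comes with each control period).
- read_camera(name): name is "scene" or "top" or "wrist"; returns a dict with "image" (480x640x3 uint8, red, green, blue), "camera_matrix" (3x3 intrinsics, pixels), "R" (3x3) and "t" (3): a world point X has camera coordinates R X + t. Camera axes: x right, y down, z forward; pixel columns grow to the right and rows downward; lengths in m; the calibration is good to about 2 mm. The wrist camera is an equidistant fisheye: a pixel r from the principal point sees the ray r / f radians off the axis. A picture is of the moment at which its call begins. There is no depth.
- job.finish_job(): hands the job in; it is judged then, once.
The state is a dict: "clock": time; "joint_positions": joint angles; "qvel": joint speeds; "joint_efforts": joint torques, N m; "tool_pos": TCP position; "orientation": TCP orientation; "ft_force": force on the tool from outside, world axes, zero at the start; "wrist_torque": the same for the moment, N m; "grip_width": finger opening in m; "finger_force": force on a finger pad.
Only numpy, scipy, OpenCV 4.12 (cv2) and the standard library are available. Lean on these libraries where they do the work, as an engineer would, in place of code of your own. Each camera call takes 0.05 s, during which the arm holds its last target. There are 200 camera calls.

## Task

The half sole with the silver line lies on the marble skiving slab, its straight end pointing towards one edge. Without picking it up, push or draw it with the fingertips, flat along the slab, out over that edge until the silver line lies on the edge and square to it, so that only the part beyond the line overhangs, ready to be skived. Finish with the fingertips still on the sole, pressing it down firmly onto the slab so that it cannot slip, and leave everything else on the bench where it is.

Things in the scene. Friction and masses are not known exactly. Their poses are not given: they have to be found in the camera images.
- slab: white-grey marble skiving slab, 280 x 240 x 30 mm, fixed on the bench; it does not move. Origin: centre of its underside, on the bench; its top is 30 mm above the bench. Its +x axis (along the 280 mm) points to the edge that the sole is to overhang, which faces the robot's left (world +y) within about 0.5 rad; that edge lies at x = +140 mm in this frame, the corners at y = +-120 mm
- slab_edge (a point): middle of that edge of the slab, on its top surface, 30 mm above the bench
- sole: the half sole to be slid: stiff resin board, dark brown, flat, 149 mm long (x), up to 96 mm wide, 6 mm thick, 65 to 135 g, loose, all on the slab, within 0.35 rad of square. Origin: underside, centre line, 75 mm from the straight end (+x), 74 mm from the round toe (-x). It slides easily on the polished slab (friction about 0.3); fingertips pressed on it grip better (about 0.6 or more)
- sole_line (a point): centre of the silver line drawn straight across the sole's upper face, 3 mm wide, 25 mm from the straight end (sole frame x = +50 mm, z = 6 mm)
- sole_waist (a point): middle of the straight end of the sole, on its upper face (sole frame x = +75 mm, z = 6 mm); 66 mm wide there, 71 mm wide at x = +60 mm
- sole_toe (a point): tip of the round toe, on its upper face (sole frame x = -74 mm, z = 6 mm); the sole is 83 mm wide at x = -45 mm and 96 mm, its widest, at x = -10 mm
- pen: silver marking pen with black cap, 141 mm long, 11 mm thick, lying on the slab along its -y side, clear of the sole; origin at its middle, underside, +x along it. Leave it alone
- hammer: shoemaker's hammer, 212 mm long, head 36 mm high, wooden handle along its x, head at +x, lying on the bench behind the slab; origin at its middle, on the bench. Leave it alone
- mate: the other half sole of the pair, same shape and brown, without a line, lying on the bench. Leave it alone
- gluejar: white glue jar with yellow band and blue brush cap, 75 mm in diameter, 156 mm high, standing on the bench; origin under its centre. Leave it alone
- knife: skiving knife lying on the bench, steel blade 30 mm wide at +x, dark wooden handle at -x, 240 mm long, 20 mm high. Leave it alone
- tacks: round steel tin of tacks, 84 mm in diameter, 28 mm high, on the bench. Leave it alone
- shoe: brown leather shoe standing on the bench, 280 mm long, 92 mm wide, 104 mm high, toe at +x; origin under its middle. Leave it alone
- pincers: steel lasting pincers lying on the bench, 215 mm long, 14 mm high, jaws at +x. Leave it alone
Things that resemble listed ones, but are neither listed nor needed, are in the scene too. Leave any blue or green look-alike of the sole alone.

How it is judged:
By the outcome, as a careful person would: the job done as asked, in the order asked, and still so for the second after the job is handed in, while the arm keeps its last pose, push and grip.
It also fails if it takes over 48 s, if anything falls off the work surface, if the arm or the gripper's body presses on something with over 40 N, if the wrist force passes 120 N, or if a joint passes its speed limit or range.

## Working session

There is one attempt and no reset: what is moved stays moved. The work goes in short steps, Python scripts to look and compute and a tool call to move; the robot and the scene stay as the last step left them, time stands still between calls to the robot, and variables do not carry over. Pictures are saved under pics/ and viewed, at most 11 in all, crops included, and the job is handed in when it is done.

Besides the shell and the picture viewer there is one more tool, called after "Request:" by a JSON object that holds its "op" and its "data", one argument or row to a line. carry_out: Moves the arm, as the interface text tells. Its arguments: {"type":"object","properties":{"commands":{"type":"array"},"grip_force":{"type":"number"}},"required":["commands"]}

```bash
mkdir -p pics; ls
python3 - <<'E'
from cell import robot, read_camera
import cv2,numpy as np
o=robot.get_obs(); print(o, robot.pinch_z)
for n in ["top","scene"]:
    c=read_camera(n); cv2.imwrite(f"pics/{n}0.png",c["image"][:,:,::-1]); print(n,c["camera_matrix"],c["R"],c["t"])
E
```

```text
pics
{'clock': 0.0, 'joint_positions': array([1.06740140e+00, 3.14009411e-01, 4.49651735e-02, 1.30359874e+00,
       3.30584709e-05, 1.43123507e+00]), 'qvel': array([ 2.74140080e-04,  2.09918300e-05, -4.11589322e-04,  1.34763626e-03,
       -7.33300498e-04,  3.62806016e-04]), 'joint_efforts': array([-9.92809146e-04, -4.80632758e+01,  2.98532152e+01,  1.95455714e-02,
       -2.79577289e-04,  5.45608444e-06]), 'tool_pos': array([0.20434674, 0.5369119 , 0.2303981 ]), 'orientation': array([ 1.80915050e-01,  9.83498293e-01, -8.70799592e-04, -3.07424687e-04]), 'ft_force': array([-0.34087516, -0.47131539,  0.07447244]), 'wrist_torque': array([ 0.0149494,  0.0096666, -0.0420048]), 'finger_force': 0.0, 'grip_width': 0.08543094490833025} 0.0187
top [[603.2290412    0.         323.73436121]
 [  0.         603.2290412  244.08486943]
 [  0.           0.           1.        ]] [[-0.01872391 -0.99982155  0.00250546]
 [-0.99346564  0.01832258 -0.11265121]
 [ 0.1125852  -0.00459836 -0.99363143]] [-0.02512132  0.49501161  1.44993565]
scene [[465.93903873   0.         325.90415084]
 [  0.         465.93903873 238.51114218]
 [  0.           0.           1.        ]] [[ 0.87692847  0.48042126 -0.01385211]
 [ 0.37939281 -0.70963622 -0.59369819]
 [-0.29505519  0.51537545 -0.80456857]] [-0.41195167 -0.15057174  1.3347046 ]
```

View pics/top0.png

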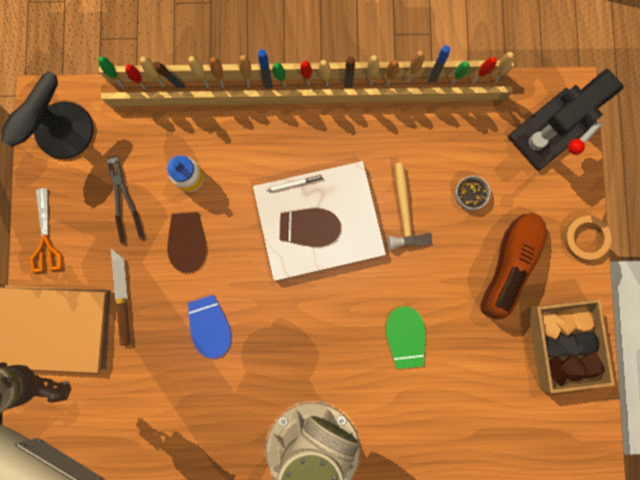

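View pics/scene0.png

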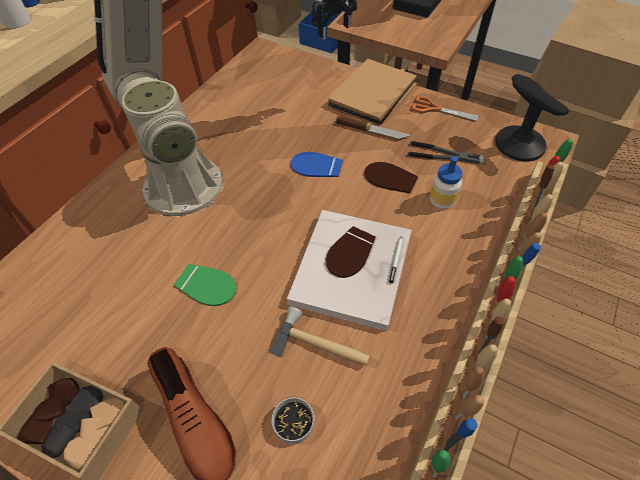

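The top view shows the slab with corners near (254,185), (364,162), (385,257) and (275,281). The sole is at (310,227), its line near (290,227) and its straight end near (281,226), facing the left edge. The hammer is at (410,210), behind the slab. Next I'll enlarge both views.

Run:
```python
import cv2,numpy as np
a=cv2.imread("pics/top0.png")[150:300,240:440]
b=cv2.imread("pics/scene0.png")[200:335,270:430]
A=cv2.resize(a,None,fx=4,fy=4,interpolation=cv2.INTER_CUBIC)
cv2.imwrite("pics/top0c.png",A)
B=cv2.resize(b,None,fx=4,fy=4,interpolation=cv2.INTER_CUBIC)
cv2.imwrite("pics/scene0c.png",B)
```

```text
(no output)
```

View pics/top0c.png

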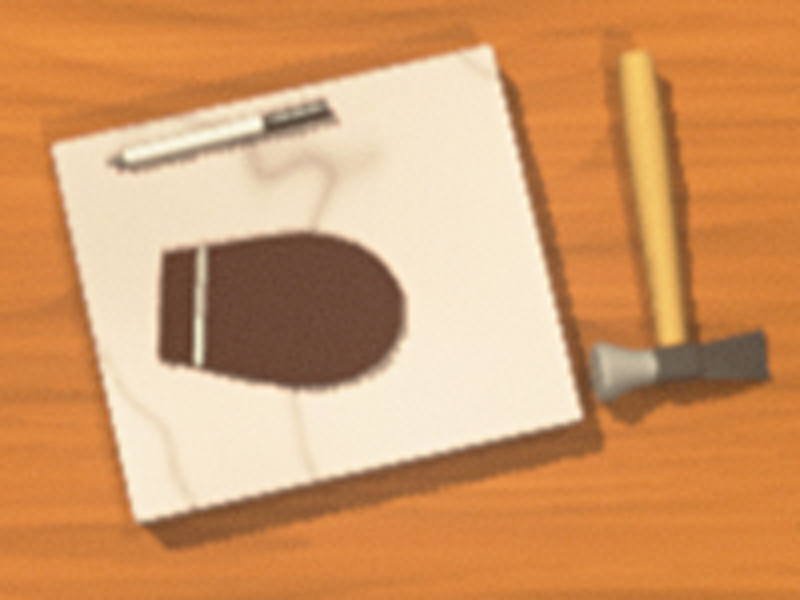

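View pics/scene0c.png

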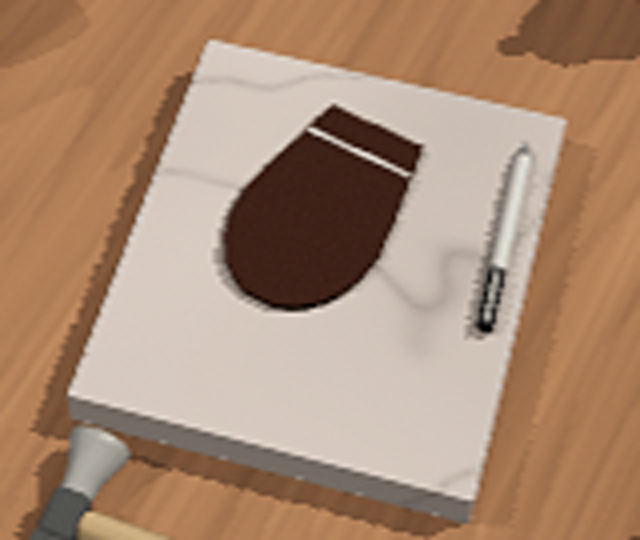

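The crops give matching points in both views: the slab corners, the line ends and the corners of the straight end. I'll triangulate those.

```bash
cat > h.py <<'E'
import numpy as np,cv2
from cell import robot,read_camera
def ray(c,u,v):
    K,R,t=[np.asarray(c[k]) for k in("camera_matrix","R","t")]
    d=R.T@np.linalg.solve(K,[u,v,1.]); return -R.T@t,d/np.linalg.norm(d)
def onz(c,u,v,z):
    o,d=ray(c,u,v); return o+d*(z-o[2])/d[2]
def tri(rs):
    A=sum(np.eye(3)-np.outer(d,d) for o,d in rs); b=sum((np.eye(3)-np.outer(d,d))@o for o,d in rs)
    return np.linalg.solve(A,b)
E
python3 - <<'E'
from h import *
np.set_printoptions(precision=4,suppress=True)
T=read_camera("top");S=read_camera("scene")
P=dict(TL=((53,145),(567,118)),BL=((135,522),(208,40)),TR=((492,45),(470,500)),BR=((583,420),(70,398)),
 l1=((201,243),(410,176)),l2=((199,365),(310,129)),e1=((163,249),(424,146)),e2=((160,358),(334,105)))
f=lambda p,x,y:(x+(p[0]-1.5)/4,y+(p[1]-1.5)/4)
Q={}
for k,(a,b) in P.items():
    a=f(a,240,150);b=f(b,270,200); z=.03 if k.isupper() else .036
    Q[k]=onz(T,*a,z); print(k,tri([ray(T,*a),ray(S,*b)]),Q[k][:2],onz(S,*b,z)[:2])
ex=(Q['TL']+Q['BL']-Q['TR']-Q['BR'])[:2];print("slab yaw",np.arctan2(ex[1],ex[0]))
e=(Q['TL']-Q['BL'])[:2];print("edge normal yaw",np.arctan2(e[1],e[0])+np.pi/2)
e=(Q['l1']-Q['l2'])[:2];print("line normal yaw",np.arctan2(e[1],e[0])+np.pi/2)
E
```

```text
TL [0.6426 0.1384 0.0318] [0.6423 0.1382] [0.643  0.1403]
BL [0.4083 0.0897 0.0293] [0.4084 0.0897] [0.4085 0.0891]
TR [ 0.6993 -0.1349  0.0334] [ 0.7006 -0.1349] [ 0.6986 -0.1335]
BR [ 0.4668 -0.1838  0.0273] [ 0.4656 -0.1844] [ 0.4689 -0.1841]
l1 [0.577  0.0465 0.0384] [0.5783 0.0472] [0.5756 0.0475]
l2 [0.5036 0.0498 0.0368] [0.503  0.0493] [0.5039 0.0509]
e1 [0.5743 0.0702 0.0396] [0.575  0.0705] [0.5734 0.0727]
e2 [0.5084 0.0735 0.0375] [0.5077 0.073 ] [0.5087 0.0753]
slab yaw 1.7787827430757064
edge normal yaw 1.7752415764550276
line normal yaw 1.5422102657682533
```

Request:
{"op": "carry_out", "data": {
  "commands": [
    [0.2,-3.6,-2.77,0,0],
    [0.2,-3.6,-2.77,0,0],
    [0.2,-3.6,-2.77,0,0],
    [0.2,-3.6,-2.77,0,0],
    [0.2,-3.6,-2.77,0,0],
    [0.2,-3.6,-2.77,0,0],
    [0.2,-3.6,-2.77,0,0]
  ]
}}

```text
clock: 0.9
tool_pos: [0.3717, 0.2649, 0.2313]
orientation: [0.181, 0.984, 0.0, 0.0]
ft_force: [1.3, 0.4, -0.3]
grip_width: 0.0513
finger_force: 0.0
```

Request:
{"op": "carry_out", "data": {
  "commands": [
    [0.2,-3.6,-2.77,0,0],
    [0.2,-3.6,-2.77,0,0],
    [0.2,-3.6,-2.77,0,0],
    [0.2,-3.6,-2.77,0,0],
    [0.2,-3.6,-2.77,0,0],
    [0.2,-3.6,-2.77,0,0],
    [0.2,-3.6,-2.77,0,0],
    [0.2,0,0,0,0]
  ]
}}

```text
clock: 1.7
tool_pos: [0.5403, -0.0089, 0.2305]
orientation: [0.184, 0.983, -0.001, 0.001]
ft_force: [-0.6, 0.2, -0.3]
grip_width: 0.0513
finger_force: 0.0
```

Request:
{"op": "carry_out", "data": {
  "commands": [
    [0.2,0,0,3,-6.2],
    [0.2,0,0,3,-6.2],
    [0.2,0,0,2,-6.2],
    [0.2,0,0,0,0],
    [0.2,0,0,0,0]
  ]
}}

```text
clock: 2.2
tool_pos: [0.5372, -0.0038, 0.1515]
orientation: [0.021, 1.0, 0.0, -0.0]
ft_force: [0.9, 0.7, 0.2]
grip_width: 0.0512
finger_force: 0.0
```

Run:
```python
from h import *
np.set_printoptions(precision=4,suppress=True)
o=robot.get_obs(); print(o["clock"],o["tool_pos"],o["orientation"],o["ft_force"],o["grip_width"])
w=read_camera("wrist"); cv2.imwrite("pics/w1.png",w["image"][:,:,::-1]); print(w["camera_matrix"])
```

```text
2.2 [ 0.5372 -0.0038  0.1515] [ 0.0206  0.9998  0.0001 -0.0004] [0.8691 0.7154 0.2314] 0.05115118263150342
[[371.6483   0.     314.5704]
 [  0.     371.6483 238.3092]
 [  0.       0.       1.    ]]
```

View pics/w1.png

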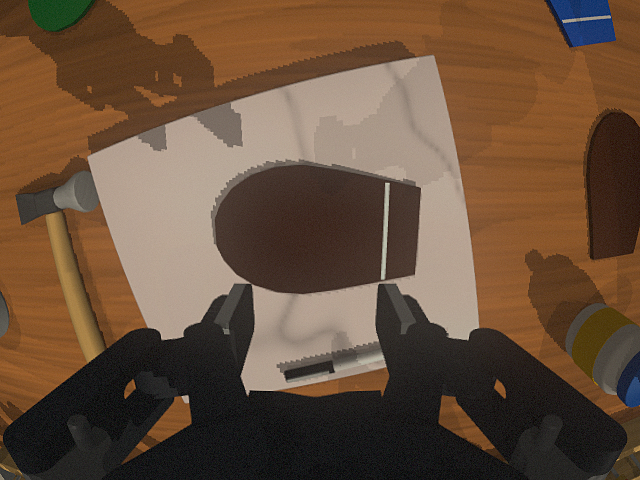

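The wrist view shows the line from (387,183) to (382,279), the straight end near x=418, and the slab edge running from (434,56) past (465,190) to about (478,310). The fingers are clear of the sole and lined up along it.

```bash
cat >> h.py <<'E'
def fray(c,u,v):
    K,R,t=[np.asarray(c[k]) for k in("camera_matrix","R","t")]
    p=(np.array([u,v])-K[:2,2])/K[0,0]; r=np.linalg.norm(p)
    d=R.T@np.array([*(p/r*np.sin(r)),np.cos(r)]); return -R.T@t,d
def fonz(c,u,v,z):
    o,d=fray(c,u,v); return (o+d*(z-o[2])/d[2])[:2]
def meas(c,edge,line):
    E=np.array([fonz(c,*p,.03) for p in edge]);L=np.array([fonz(c,*p,.036) for p in line])
    vx,vy,ex,ey=cv2.fitLine(E.astype(np.float32),cv2.DIST_L2,0,1e-6,1e-6).ravel()
    if vx<0: vx,vy=-vx,-vy
    n=np.array([-vy,vx]); l=L[0]-L[-1]; l=l if l[0]>0 else -l
    ya=np.arctan2(n[1],n[0]); yl=np.arctan2(l[1],l[0])+np.pi/2
    print("edge yaw",ya,"line yaw",yl,"turn deg",np.degrees(ya-yl)); print("edge resid",(E-[ex,ey])@n)
    print("line",L,"dist to edge of line ends",((np.array([ex,ey])-L)@n),"mid",L.mean(0),"n",n)
E
python3 - <<'E'
from h import *
np.set_printoptions(precision=4,suppress=True)
w=read_camera("wrist");
meas(w,[(434,56),(465,190),(478,310)],[(387,183),(384.5,231),(382,279)])
print(fonz(w,213,225,.036),fonz(w,420,188,.036),fonz(w,414,274,.036))
E
```

```text
edge yaw 1.7838703 line yaw 1.525738619312194 turn deg 14.789858119117824
edge resid [-0.0005  0.0009 -0.0005]
line [[0.5044 0.0476]
 [0.5393 0.0458]
 [0.5767 0.0444]] dist to edge of line ends [0.0587 0.0679 0.0772] mid [0.5401 0.0459] n [-0.2115  0.9774]
[ 0.5295 -0.0791] [0.5084 0.072 ] [0.574  0.0693]
```

Request:
{"op": "carry_out", "data": {
  "commands": [
    [0.2,0,0,4,0],
    [0.2,0,0,4,0],
    [0.2,0,0,2.5,0],
    [0.2,0,0,0.5,0],
    [0.2,0,0,0.2,0],
    [0.2,0,0,0,0]
  ]
}}

```text
clock: 2.9
tool_pos: [0.5392, -0.0045, 0.041]
orientation: [0.02, 1.0, -0.0, 0.001]
ft_force: [1.2, -0.4, -0.4]
grip_width: 0.0513
finger_force: 0.0
```

Request:
{"op": "carry_out", "data": {
  "commands": [
    [0.2,0,0,0.2,0],
    [0.2,0,0,0.2,0],
    [0.2,0,0,0,0]
  ]
}}

```text
clock: 3.2
tool_pos: [0.538, -0.0044, 0.0358]
orientation: [0.02, 1.0, -0.0, 0.001]
ft_force: [0.8, 0.6, -0.7]
grip_width: 0.0512
finger_force: 0.0
```

Request:
{"op": "carry_out", "data": {
  "commands": [
    [0.2,0,0,0.2,0],
    [0.2,0,0,0,0]
  ]
}}

```text
clock: 3.4
tool_pos: [0.5375, -0.0044, 0.0332]
orientation: [0.02, 1.0, 0.0, -0.0]
ft_force: [1.3, -0.4, -0.2]
grip_width: 0.0515
finger_force: 0.0
```

Request:
{"op": "carry_out", "data": {
  "commands": [
    [0.2,0,0,0.2,0],
    [0.2,0,0,0,0]
  ]
}}

```text
clock: 3.6
tool_pos: [0.5379, -0.0044, 0.0328]
orientation: [0.02, 1.0, -0.0, 0.001]
ft_force: [-4.2, 0.0, 12.0]
grip_width: 0.0514
finger_force: 5.8
```

Request:
{"op": "carry_out", "data": {
  "commands": [
    [0.2,0,0,0.05,0],
    [0.2,0,0,0,-2.4],
    [0.2,0,0,0,-2.4],
    [0.2,0,0,0,-2.4],
    [0.2,0,0,0,-2.4],
    [0.2,0,0,0,-2.4],
    [0.2,0,0,0,-2.4],
    [0.2,0,0,0,0]
  ]
}}

```text
clock: 4.4
tool_pos: [0.5405, -0.0045, 0.0328]
orientation: [-0.106, 0.994, -0.0, 0.003]
ft_force: [1.5, -0.0, 8.6]
grip_width: 0.0516
finger_force: 4.3
```

Request:
{"op": "carry_out", "data": {
  "commands": [
    [0.2,0,0.6,0,0],
    [0.2,0,0.6,0,0],
    [0.2,0,0.6,0,0],
    [0.2,0,0.6,0,0],
    [0.2,0,0.6,0,0],
    [0.2,0,0,0,0]
  ]
}}

```text
clock: 5.0
tool_pos: [0.5336, 0.0251, 0.0328]
orientation: [-0.106, 0.994, -0.0, 0.002]
ft_force: [0.6, -0.5, 9.6]
grip_width: 0.0516
finger_force: 4.9
```

Request:
{"op": "carry_out", "data": {
  "commands": [
    [0.2,0,0.6,0.05,0],
    [0.2,0,0.6,0,0],
    [0.2,0,0.6,0,0],
    [0.2,0,0.6,0,0],
    [0.2,0,0.4,0,0],
    [0.2,0,0,0,0]
  ]
}}

```text
clock: 5.6
tool_pos: [0.5284, 0.0521, 0.0327]
orientation: [-0.106, 0.994, -0.001, 0.003]
ft_force: [1.0, -1.4, 11.7]
grip_width: 0.0512
finger_force: 6.0
```

Run:
```python
from h import *
w=read_camera("wrist"); cv2.imwrite("pics/w2.png",w["image"][:,:,::-1])
cv2.imwrite("pics/w2c.png",cv2.resize(w["image"][40:340,260:560,::-1],None,fx=2,fy=2,interpolation=cv2.INTER_CUBIC))
```

```text
(no output)
```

View pics/w2.png

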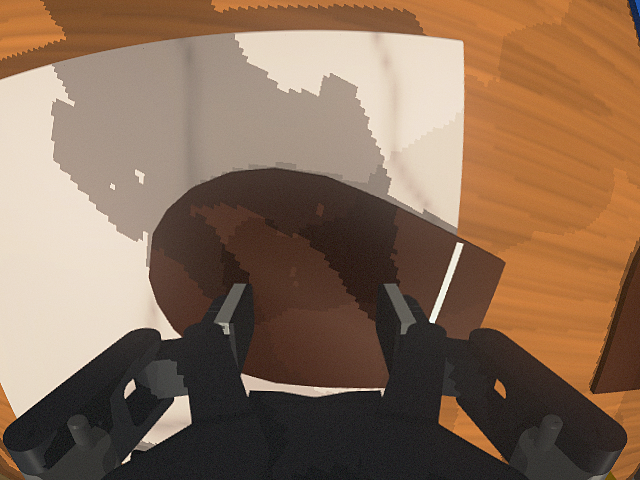

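The sole now projects past the right-hand edge. The line runs from (461,243) to (433,320), where a finger hides its lower end. The slab edge runs from (464,42) to about (459,233).

```bash
python3 - <<'E'
from h import *
np.set_printoptions(precision=4,suppress=True)
w=read_camera("wrist");
meas(w,[(464,42),(463.5,130),(459,230)],[(460.5,243),(447,281),(434,319)])
print(fonz(w,504,263,.036), np.degrees(2*np.arctan2(.994,-.106)))
E
python3 -c "
import cv2;a=cv2.imread('pics/w2c.png');print(a.shape)"
```

```text
edge yaw 1.7886279 line yaw 1.5604956890156851 turn deg 13.0710107364518
edge resid [ 0.0002 -0.0004  0.0002]
line [[0.4903 0.104 ]
 [0.5074 0.1035]
 [0.5256 0.1036]] dist to edge of line ends [0.0011 0.0053 0.0091] mid [0.5077 0.1037] n [-0.2161  0.9764]
[0.4945 0.1278] 192.174016663864
(600, 600, 3)
```

View pics/w2c.png

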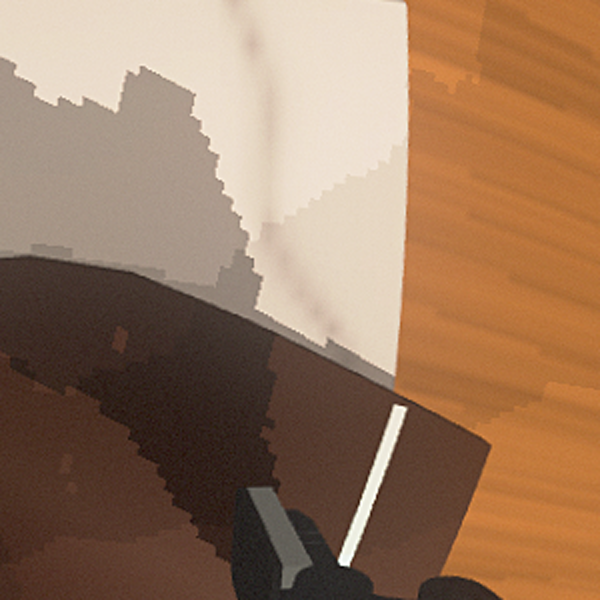

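Run:
```python
from h import *
np.set_printoptions(precision=4,suppress=True)
o=robot.get_obs(); print(o["wrist_torque"],o["ft_force"],o["orientation"],o["finger_force"],o["tool_pos"],o["joint_positions"])
```

```text
[ 0.0829  0.0117 -0.0162] [ 0.2293 -0.1562 12.6725] [-0.1058  0.9944 -0.0005  0.0031] 6.105209462111816 [0.5284 0.0521 0.0327] [-0.0529  0.3709 -0.3927  0.801  -0.0001 -0.2649]
```

The sole slipped while turning: it went only about 2°, because the fingertips were too close together. I'll lift, turn back, open wider and press again.

Request:
{"op": "carry_out", "data": {
  "commands": [
    [0.2,0,0,-0.8,0],
    [0.2,0,0,-0.4,0],
    [0.7,0,0,0,6.5],
    [0.7,0,0,0,6.5],
    [0.7,0.2,-0.85,0,0],
    [0.7,0,0,0,0],
    [0.7,0,0,0.5,0],
    [0.7,0,0,0,0]
  ]
}}

```text
clock: 6.5
tool_pos: [0.5227, 0.0438, 0.0365]
orientation: [0.007, 1.0, 0.0, -0.001]
ft_force: [-0.8, 1.1, 0.1]
grip_width: 0.0724
finger_force: 0.0
```

Request:
{"op": "carry_out", "data": {
  "commands": [
    [0.7,0,0,0.4,0],
    [0.7,0,0,0.3,0],
    [0.7,0,0,0.2,0],
    [0.7,0,0,0,0]
  ]
}}

```text
clock: 6.9
tool_pos: [0.523, 0.044, 0.0278]
orientation: [0.007, 1.0, 0.0, -0.0]
ft_force: [-0.7, 0.0, -0.5]
grip_width: 0.0727
finger_force: 0.0
```

Request:
{"op": "carry_out", "data": {
  "commands": [
    [0.7,0,0,0.1,0],
    [0.7,0,0,0,0]
  ]
}}

```text
clock: 7.1
tool_pos: [0.5234, 0.0439, 0.0275]
orientation: [0.007, 1.0, 0.0, 0.0]
ft_force: [-0.1, 0.5, 3.0]
grip_width: 0.0726
finger_force: 1.0
```

Request:
{"op": "carry_out", "data": {
  "commands": [
    [0.7,0,0,0.1,0],
    [0.7,0,0,0,0]
  ]
}}

```text
clock: 7.3
tool_pos: [0.5236, 0.0439, 0.0275]
orientation: [0.007, 1.0, 0.0, 0.001]
ft_force: [-2.7, 1.2, 9.3]
grip_width: 0.0727
finger_force: 4.8
```

Request:
{"op": "carry_out", "data": {
  "commands": [
    [0.7,0,0,0.1,0],
    [0.7,0,0,0,0]
  ]
}}

```text
clock: 7.5
tool_pos: [0.5239, 0.0439, 0.0275]
orientation: [0.007, 1.0, -0.0, 0.001]
ft_force: [-4.6, 0.8, 16.3]
grip_width: 0.0726
finger_force: 8.3
```

Request:
{"op": "carry_out", "data": {
  "commands": [
    [0.7,0,0,0.05,-1.6],
    [0.7,0,0,0,-1.6],
    [0.7,0,0,0,-1.6],
    [0.7,0,0,0,-1.6],
    [0.7,0,0,0,-1.6],
    [0.7,0,0,0,-1.6],
    [0.7,0,0,0,-1.6],
    [0.7,0,0,0,-1.6]
  ]
}}

```text
clock: 8.3
tool_pos: [0.527, 0.0439, 0.0275]
orientation: [-0.105, 0.995, -0.0, 0.004]
ft_force: [1.0, 0.0, 11.9]
grip_width: 0.0719
finger_force: 6.1
```

Run:
```python
from h import *
w=read_camera("wrist")
t=read_camera("top")
a=cv2.resize(w["image"][100:400,260:560,::-1],None,fx=2,fy=2,interpolation=cv2.INTER_CUBIC)
cv2.imwrite("pics/w3c.png",a)
```

```text
(no output)
```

View pics/w3c.png

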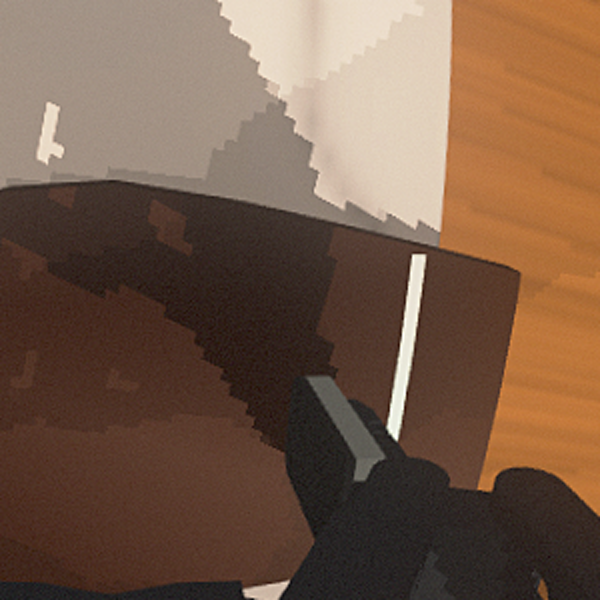

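The line runs from (418,254) to (392,440) in the crop. The slab edge runs through (452,0), (447,120) and (439,243). The sole has turned, with the line just inside the edge.

Run:
```python
from h import *
np.set_printoptions(precision=4,suppress=True)
w=read_camera("wrist")
f=lambda p:(260+(p[0]-.5)/2,100+(p[1]-.5)/2)
meas(w,[f(p) for p in[(452,0),(447,120),(439,243)]],[f(p) for p in[(418,254),(406,348),(392,440)]])
o=robot.get_obs();print(o["tool_pos"],o["wrist_torque"],o["ft_force"])
```

```text
edge yaw 1.7816513 line yaw 1.773736344867397 turn deg 0.4534911445612201
edge resid [ 0.0001 -0.0002  0.0001]
line [[0.4807 0.0947]
 [0.5    0.0986]
 [0.5206 0.1029]] dist to edge of line ends [0.0072 0.0075 0.0075] mid [0.5004 0.0987] n [-0.2093  0.9779]
[0.5269 0.0438 0.0275] [ 0.3001 -0.0764  0.0473] [ 0.1801 -0.1475 12.5171]
```

Request:
{"op": "carry_out", "data": {
  "commands": [
    [0.7,0,0.1,0.05,-0.2],
    [0.7,0,0.2,0.0,-0.2],
    [0.7,0,0.2,0,0],
    [0.7,0,0.15,0,0],
    [0.7,0,0.09,0,0],
    [0.7,0,0,0,0],
    [0.7,0,0,0,0]
  ]
}}

```text
clock: 9.15
tool_pos: [0.5259, 0.0501, 0.0275]
orientation: [-0.107, 0.994, -0.001, 0.004]
ft_force: [0.9, -3.4, 15.2]
grip_width: 0.0726
finger_force: 7.6
```

Run:
```python
from h import *
w=read_camera("wrist"); t=read_camera("top")
a=cv2.resize(w["image"][100:340,390:540,::-1],None,fx=2.5,fy=2.5,interpolation=cv2.INTER_CUBIC)
b=cv2.resize(t["image"][150:300,230:330,::-1],None,fx=4,fy=4,interpolation=cv2.INTER_CUBIC)
cv2.imwrite("pics/w4c.png",np.hstack([a,b]))
```

```text
(no output)
```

View pics/w4c.png

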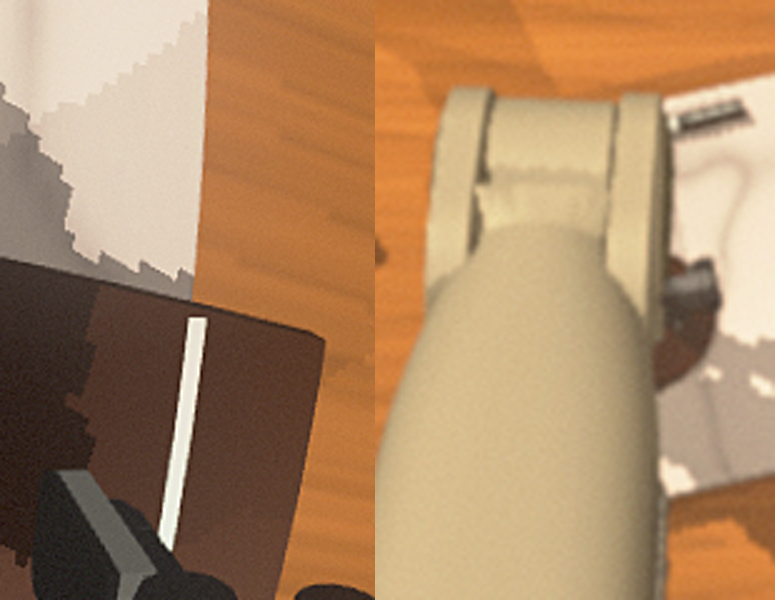

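The top camera is blocked by the arm. In the wrist crop (left half) the line runs from (198,318) to (167,548). The edge runs through (208,0), (203,150) and (193,300).

Run:
```python
from h import *
np.set_printoptions(precision=4,suppress=True)
w=read_camera("wrist")
f=lambda p:(390+(p[0]-.75)/2.5,100+(p[1]-.75)/2.5)
meas(w,[f(p) for p in[(208,0),(203,150),(193,300)]],[f(p) for p in[(198,318),(184,434),(167,548)]])
# sole outline check: scene view of line vs edge
s=read_camera("scene"); cv2.imwrite("pics/s4c.png",cv2.resize(s["image"][180:320,300:460,::-1],None,fx=4,fy=4,interpolation=cv2.INTER_CUBIC))
```

```text
edge yaw 1.7868279 line yaw 1.784900637484238 turn deg 0.11042526107497291
edge resid [ 0.     -0.0001  0.    ]
line [[0.4795 0.1008]
 [0.4984 0.1048]
 [0.5188 0.1093]] dist to edge of line ends [0.0014 0.0015 0.0015] mid [0.4989 0.105 ] n [-0.2144  0.9768]
```

View pics/s4c.png

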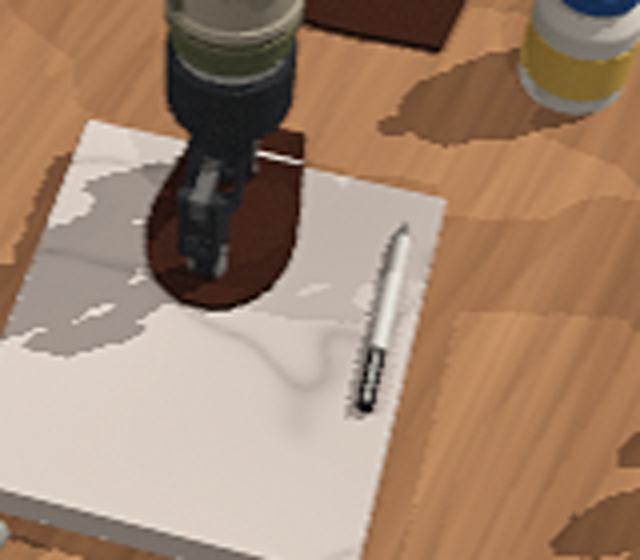

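The scene view shows the line from (257,153) to (302,162) in the crop, and the edge corners at (88,120) and (445,200). I'll use it as a check from the second view.

Run:
```python
from h import *
np.set_printoptions(precision=4,suppress=True)
s=read_camera("scene");w=read_camera("wrist")
f=lambda p:(300+(p[0]-1.5)/4,180+(p[1]-1.5)/4)
a,b=[onz(s,*f(p),.03)[:2] for p in[(88,120),(445,200)]]
e=(b-a)/np.linalg.norm(b-a); n=np.array([-e[1],e[0]])
for p in[(257,153),(302,162)]: print((a-onz(s,*f(p),.036)[:2])@n)
g=lambda p:(390+(p[0]-.75)/2.5,100+(p[1]-.75)/2.5)
n=np.array([-.2144,.9768]); print("end beyond line",(fonz(w,*g((325,340)),.036)-fonz(w,*g((198,318)),.036))@n)
o=robot.get_obs();print(o["ft_force"],o["tool_pos"])
```

```text
0.0008356370875444136
-2.021740514844524e-05
end beyond line 0.024423397332035825
[ 1.0435 -4.131  14.1572] [0.5259 0.0501 0.0275]
```

Request:
{"op": "carry_out", "data": {
  "commands": [
    [0.7,0,0.06,0,0],
    [0.7,0,0.06,0,0],
    [0.7,0,0,0.1,0],
    [0.7,0,0,0.05,0],
    [0.7,0,0,0,0],
    [0.7,0,0,0,0]
  ]
}}

```text
clock: 10.05
tool_pos: [0.5258, 0.0512, 0.0274]
orientation: [-0.107, 0.994, -0.001, 0.005]
ft_force: [-2.7, -4.8, 27.0]
grip_width: 0.0724
finger_force: 13.4
```

Run:
```python
from h import *
w=read_camera("wrist"); a=cv2.resize(w["image"][100:340,390:540,::-1],None,fx=2.5,fy=2.5,interpolation=cv2.INTER_CUBIC)
cv2.imwrite("pics/w5c.png",a)
o=robot.get_obs();print(o["ft_force"],o["tool_pos"],o["clock"])
```

```text
[-4.31190563 -5.19096691 26.63502976] [0.52579151 0.0511755  0.02741742] 10.1
```

View pics/w5c.png

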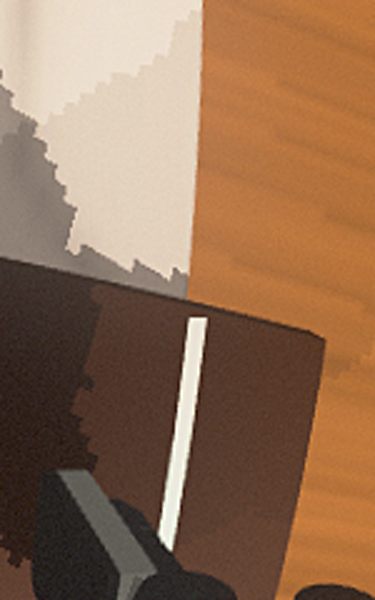

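The line (198,318)–(167,548) now meets the edge, which runs through (203,0) and (188,300). About 0.3 mm remains, the line is square to the edge, and the fingertips press with 27 N. I'm handing it in.

```bash
python3 -c "
from cell import job
print(job.finish_job())"
```

```text
the job is handed in; nothing more can be done
None
```

The job is handed in: by my last measurements the silver line lies on the slab edge to within about 1 mm and is square to within about 0.1°, and the fingertips still press the sole down with about 27 N.

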